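Nest the turned cups and show the set to the inspection camera

ROBOT

A 6-joint arm with a two-finger parallel gripper is mounted at the origin on the work surface. World frame = base frame: x ahead of the robot, y to its left, z up, the work surface at z = 0. Lengths are in mm, angles in rad, forces in N, time in s.
With the tool pointing down it reaches from about 400 to 825 mm from the base axis. Payload 7 kg.
Tool frame: the origin (TCP) lies at the very end of the fingers, on their centre line; the grasp point (between the pads) lies 19 mm behind it; x points along the fingers, y is the direction in which the jaws open and shut, and the axes are right-handed (so a half turn about x gives the same grasp; the last joint's range is limited). The gripper opens to 88 mm and grips with 3 to 60 N. Pads are 19 mm wide; open, the fingers measure 130 mm over their backs; the gripper's body (78 mm by 193 mm) begins 47 mm behind the grasp point.
Start: joints at [-0.861, 0.359, 0.012, 0, -1.224, -0.288], TCP at [276.319, -615.827, 226.561] pointing down, gripper open.
Joint ranges: [-3.07, 3.07], [-1.43, 2.12], [-1.02, 1.25], [-3.03, 1.67], [-3.05, -0], [-3.03, 3.03]. Speed limits (rad/s): [2.39, 2.39, 3.01, 3.14, 3.14, 3.14].

INTERFACE

Orientations are given as a unit quaternion [x, y, z, w].
In Python, from bench import status, vision, order gives the robot as it stands.
- The arm moves only by the tool drive_tool, never from a script. Its argument "series" is a list of rows, each an object with "grip": the opening in per cent of the stroke, from 0 (shut) to 100 (fully open); "xyz": the shift along the tool's x, y, z in m, a list of three; "twist": the turn, a rotation vector about the tool's x, y, z in rad, a list of three. A call has 1 to 10 rows; each row is the pose to reach, as a shift and turn from the pose commanded when the call began, along the tool's axes at that moment; what a row does not reach only later rows make up. A row lasts 1/8 s, in which the tool goes at most 62.5 mm and 10.7 degrees, less where a joint would pass 70% of its speed; a pose out of reach is approached as far as the arm can. A call with a gripper value outside its range is refused whole. The fingers move at their own pace and stop on an object; "squeeze" is the grip in N (left out, the last holds). Time passes only in rows, so rows that repeat a pose let the fingers close. It gives the time, the measured TCP pose, the force and the opening at its end, in the units of the state.
- status.get_obs(): the state, without advancing time (a new reading comes with each control period).
- vision.camera(name): name is "scene" or "top" or "wrist"; returns a dict with "img" (384x512x3 uint8, red, green, blue), "camera_matrix" (3x3 intrinsics, pixels), "origin" and "rotation" of the camera in the world. Camera axes: x right, y down, z forward; pixel columns grow to the right and rows downward; lengths in mm; the calibration is good to about 2 mm. A picture is of the moment at which its call begins. There is no depth.
- order.job_done(): hands the job in, once; it reports no verdict.
The state is a dict: "t": time; "q": joint angles; "joint_vel": joint speeds; "joint_efforts": joint torques, N m; "position": TCP position; "ee_rot": TCP orientation; "ft_force": force on the tool from outside, world axes, zero at the start; "moment": the same for the moment, N m; "width": opening from 0.0 (shut) to 1.0 (fully open).
Only numpy, scipy, OpenCV 4.12 (cv2) and the standard library are available. Lean on these libraries where they do the work, as an engineer would, in place of code of your own. Each camera call takes 0.05 s, during which the arm holds its last target.

TASK

Nest the three turned cups in size order, the brass one inside the aluminium one and the copper one inside the brass one, all bottomed. Then lift the whole set off the work nest by the aluminium cup and hold it still in the air at the inspection camera's focus point, with its red mark, not covered by a finger, facing the lens and the set leaning back so that it stands square to the tipped-down lens. Finish while still holding it there; do not push the camera or disturb the oiler, gear and screwdriver.

Things in the scene. Friction and masses are not known exactly. Their poses are not given: they have to be found in the camera images.
- large_center (a point): Aluminium cup, open on top: outside diameter 66 mm, height 30 mm, wall 3 mm, floor 3 mm; it stands upright in the work nest, its underside 20 mm above the bench. This point is on its axis, 15 mm above its underside. z is the cup's axis (up, out of the mouth), x points from the axis to the red mark on its side. Mass about 0.1 kg.
- mark: Red raised plate on the outside of the aluminium cup, 16 mm wide, 20 mm high, standing 3 mm proud, its top level with the rim, with red paint over the rim and a red stripe on the cup's inner floor from the middle towards it. Origin on the cup's wall 33 mm from its axis, 20 mm above its underside; x points straight out of the cup. No finger may press on it.
- medium_center (a point): Brass cup, open on top: outside diameter 52 mm, height 39 mm, wall 3 mm, floor 3 mm, standing upright on the bench. This point is on its axis, 19.5 mm above its underside; z is its axis, up. Nested, its rim stands 12 mm above the aluminium cup's rim (this point is then 7.5 mm above point large_center). About 0.2 kg.
- small_center (a point): Copper cup, open on top: outside diameter 38 mm, height 48 mm, wall 3 mm, floor 3 mm, standing upright on the bench. This point is on its axis, 24 mm above its underside; z is its axis, up. Nested, its rim stands 12 mm above the brass cup's rim (this point is then 7.5 mm above point medium_center, 15 mm above point large_center). About 0.16 kg.
- nest: Work nest, fixed to the bench: grey round base 110 mm across and 12 mm high, on it a black disc 92 mm across whose top is 20 mm above the bench, with a blue lip round the cup, 82 mm outside, 74 mm inside, 3 mm high (its top 23 mm above the bench). Origin at the centre of its underside.
- stand: Column stand of the inspection camera, fixed beyond the work: grey foot 140 x 130 x 18 mm, steel column 22 mm thick and 378 mm high, 30 mm behind the origin. Origin on the bench under the camera's carriage; -x is the horizontal direction in which the camera looks, roughly towards the robot. The carriage sits clamped 280 to 340 mm up the column.
- lens (a point): Centre of the camera's front glass, in the middle of a dark ring 68 mm across with 12 white lamps. The camera (white box) is tipped 25 degrees down. -x is the line of sight from the lens, y is level, z is square to the line of sight and leans 25 degrees from vertical towards the side the camera looks to.
- focus (a point): The camera's focus point, in empty air 140 mm in front of the front glass along its line of sight (190 to 250 mm above the bench); axes as point lens. The centre of the aluminium cup (point large_center) belongs here, the cup's z along this z, and the cup's x (the red mark) along this x, that is, towards the lens.
- oiler_center (a point): Small amber oil bottle with a red cap, 36 mm across, 75 mm high, loose, standing; point on its axis 37.5 mm up. To be left alone.
- gear_center (a point): Brass gear wheel lying flat, 60 mm across, 12 mm thick, loose; point at its centre, 6 mm up. To be left alone.
- driver: Screwdriver with a blue handle, about 160 mm long, lying along its own x, loose; handle to -x; origin underneath it, near the middle. To be left alone.
Not all that is in view belongs to the job. Of the things like the part that bears large_center, leave any that is black or blue; of the rest the smaller one is meant.

How it is judged (in metres and radians):
On the way, in this order (a step that is already met when the one before it is completed fails the run):
1. the three cups are nested and let go, the aluminium one still in the work nest (distance between medium_center and large_center below 0.0125 m and distance between small_center and medium_center below 0.0125 m and z of medium_center in the frame of large_center below 0.0105 m and z of small_center in the frame of medium_center below 0.0105 m and height (world z) of large_center below 0.04 m and contact force between the fingers and medium below 0.1 N and contact force between the fingers and small below 0.1 N), for 0.2 s.
2. the nested set is lifted clear of the work nest (height (world z) of large_center above 0.08 m and contact force between the fingers and large above 1 N and distance between medium_center and large_center below 0.0145 m and distance between small_center and medium_center below 0.0145 m), for 0.1 s.
At the end, for the whole second after the job is handed in: The fingers hold the aluminium cup, centre within 20 mm of the focus, axis within 11 degrees of focus z, uncovered mark within 14 degrees of the lens; brass cup still seated in it and copper in brass (within 4.5 mm); set still, touching neither nest nor stand (distance between large_center and focus below 0.02 m and angle between the z axis of large_center and the z axis of focus, either way round below 0.2 rad and angle between the x axis of large_center and the x axis of focus, either way round below 0.25 rad and x of mark in the frame of focus above 0.005 m and angle between large_center's own z axis and vertical below 1 rad and distance between medium_center and large_center below 0.0145 m and distance between small_center and medium_center below 0.0145 m and z of medium_center in the frame of large_center below 0.012 m and z of small_center in the frame of medium_center below 0.012 m and contact force between the fingers and large above 1 N and contact force between the fingers and mark below 0.3 N and contact force between large and nest below 0.1 N and contact force between large and stand below 0.1 N and linear speed of large below 0.03 m/s); the arm keeps its last pose, push and grip.
It fails at once if the camera or its stand is pushed (over 3 N) (contact force between stand and anything else above 3 N).
It fails at once if the oiler is disturbed (over 20 mm) (distance of oiler_center from where it was at the start of the episode above 0.02 m).
It fails at once if the gear is disturbed (over 20 mm) (distance of gear_center from where it was at the start of the episode above 0.02 m).
It fails at once if the screwdriver is disturbed (over 20 mm) (distance of driver from where it was at the start of the episode above 0.02 m).
It also fails if it takes over 72 s, if anything falls off the work surface, if the arm or the gripper's body presses on something with over 40 N, if the wrist force passes 120 N, or if a joint passes its speed limit or range.

## Working session

There is one attempt and no reset: what is moved stays moved. The work goes in short steps, Python scripts to look and compute and a tool call to move; the robot and the scene stay as the last step left them, time stands still between calls to the robot, and variables do not carry over. Pictures are saved under pics/ and viewed, and the job is handed in when it is done.

Besides the shell and the picture viewer there is one more tool, called after "Call:" as name(argument=value, ...) on one line, values as JSON. drive_tool: Moves the arm, as the interface text tells. Its arguments: {"type":"object","properties":{"series":{"type":"array","items":{"type":"object","properties":{"grip":{"type":"number"},"xyz":{"type":"array","items":{"type":"number"}},"twist":{"type":"array","items":{"type":"number"}}}}},"squeeze":{"type":"number"}},"required":["series"]}

```bash
ls; mkdir -p pics
python3 - <<'E'
from bench import status, vision
import cv2, numpy as np
print(status.get_obs())
for n in ["scene","top","wrist"]:
    c=vision.camera(n); print(n,c["camera_matrix"],c["origin"],c["rotation"])
    cv2.imwrite(f"pics/{n}0.png",cv2.cvtColor(c["img"],cv2.COLOR_RGB2BGR))
E
```

```text
pics
{'t': 0.0, 'q': array([-8.60907041e-01,  3.59398375e-01,  1.10608898e-02, -3.64855244e-04,
       -1.22411200e+00, -2.88117465e-01]), 'joint_vel': array([ 0.00033095, -0.00056872,  0.00092302, -0.00154478, -0.0005286 ,
        0.00057082]), 'joint_efforts': array([-1.19537628e-03, -5.82718670e+01,  2.93055439e+01,  6.99739069e+00,
        6.70002846e-03, -2.31056301e-04]), 'position': array([ 276.11567662, -615.39840527,  225.6135007 ]), 'ee_rot': array([-0.14740176,  0.69162359,  0.14854426,  0.69127717]), 'ft_force': array([0.25939653, 1.16278953, 0.2639219 ]), 'moment': array([-0.00316397, -0.00627058, -0.01968406]), 'width': 1.0006645470806417}
scene [[447.42341936   0.         248.72272739]
 [  0.         447.42341936 190.9786151 ]
 [  0.           0.           1.        ]] [1286.66537275 -438.15101864  828.10884507] [ 0.78110912  0.45160515 -0.2175638  -0.37227317]
top [[463.22260096   0.         245.82867042]
 [  0.         463.22260096 191.63002041]
 [  0.           0.           1.        ]] [ 506.94613578  -23.85097292 1170.87821739] [-0.70020271  0.71359295 -0.01412626  0.0173702 ]
wrist [[290.26848241   0.         261.08679456]
 [  0.         290.26848241 190.45696753]
 [  0.           0.           1.        ]] [ 200.7426922 -649.6054107  381.8668533] [0.53688155 0.82967682 0.1289186  0.08230774]
```

View pics/scene0.png

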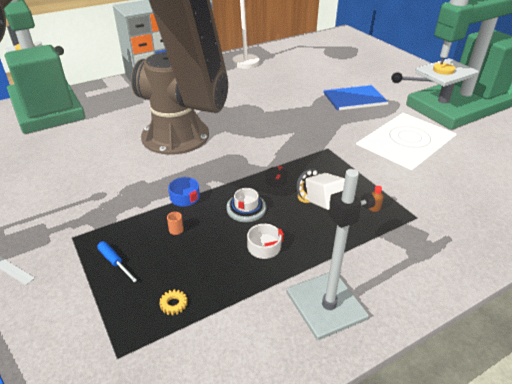

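View pics/top0.png

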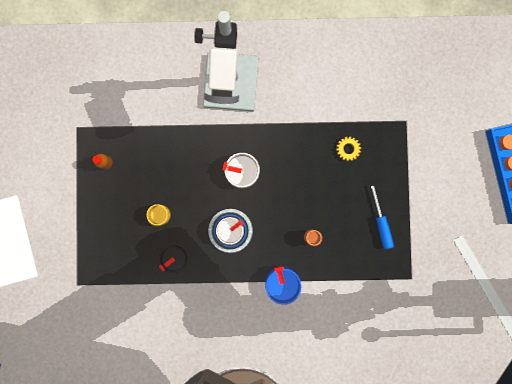

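View pics/wrist0.png

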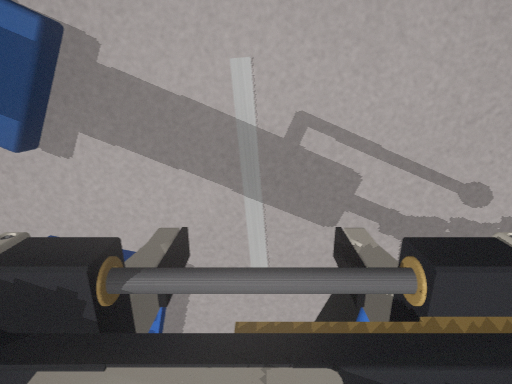

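Top view: candidates for the aluminium cup are the light cup in the nest (230,231), a larger light cup (242,170), a blue one (283,286) and a black one (173,260). Brass is at (158,215), copper (313,238), gear (348,149), driver (381,217), oiler (102,160), and the camera stand (228,80). Blue and black are excluded, and the smaller of the remaining two is the one in the nest. I'll check it in a close crop.

```bash
cat > h.py <<'E'
import numpy as np, cv2
from scipy.spatial.transform import Rotation as R
from bench import status, vision
class Cam:
    def __init__(s,n):
        c=vision.camera(n); s.img=cv2.cvtColor(c["img"],cv2.COLOR_RGB2BGR); s.K=c["camera_matrix"]; s.o=np.array(c["origin"]); s.r=R.from_quat(c["rotation"])
    def ray(s,u,v):
        return s.r.apply(np.linalg.solve(s.K,[u,v,1.0]))
    def onz(s,u,v,z):
        d=s.ray(u,v); return s.o+d*(z-s.o[2])/d[2]
    def proj(s,p):
        c=s.r.inv().apply(np.asarray(p,float)-s.o); q=s.K@c; return q[:2]/q[2]
    def crop(s,name,u,v,h,k=4):
        u,v=int(u),int(v); a=s.img[max(0,v-h):v+h,max(0,u-h):u+h]
        cv2.imwrite("pics/"+name,cv2.resize(a,None,fx=k,fy=k,interpolation=cv2.INTER_CUBIC))
def tri(c1,p1,c2,p2):
    d1=c1.ray(*p1);d2=c2.ray(*p2)
    A=np.stack([d1,-d2],1); t=np.linalg.lstsq(A,c2.o-c1.o,rcond=None)[0]
    a=c1.o+d1*t[0]; b=c2.o+d2*t[1]; return (a+b)/2, np.linalg.norm(a-b)
E
python3 - <<'E'
from h import *
t=Cam("top"); s=Cam("scene")
a=cv2.resize(t.img[190:270,130:330],None,fx=4,fy=4,interpolation=cv2.INTER_CUBIC); cv2.imwrite("pics/t1.png",a)
b=cv2.resize(s.img[160:260,150:300],None,fx=5,fy=5,interpolation=cv2.INTER_CUBIC); cv2.imwrite("pics/s1.png",b)
c=cv2.resize(t.img[0:120,180:280],None,fx=5,fy=5,interpolation=cv2.INTER_CUBIC); cv2.imwrite("pics/t2.png",c)
c=cv2.resize(s.img[155:340,270:400],None,fx=3.2,fy=3.2,interpolation=cv2.INTER_CUBIC); cv2.imwrite("pics/s2.png",c)
E
```

```text
(no output)
```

View pics/t1.png

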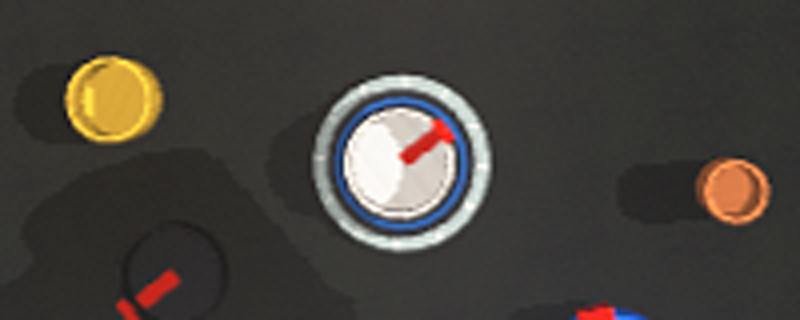

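View pics/s1.png

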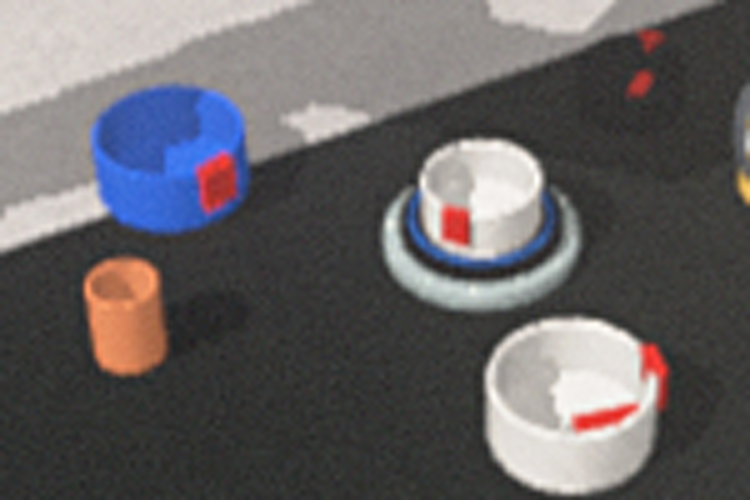

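View pics/t2.png

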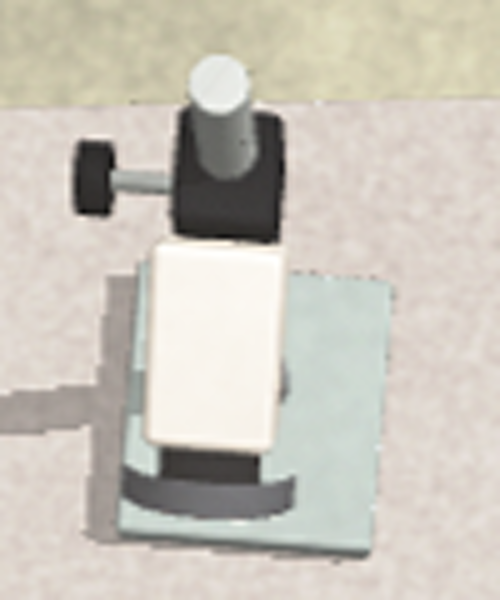

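View pics/s2.png

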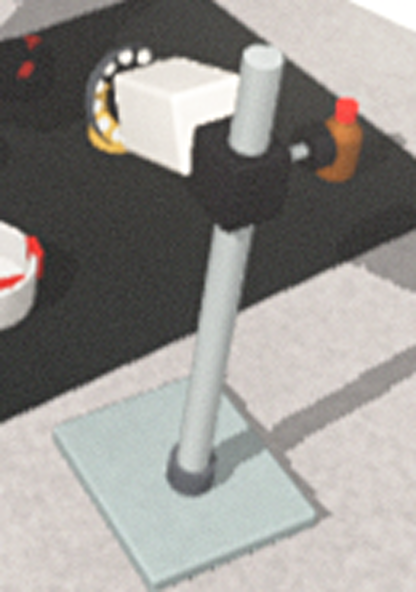

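The crop confirms the choice: small light cup in the nest, mark pointing right and up in the top view. Next I'll measure everything.

Run:
```python
from h import *
np.set_printoptions(precision=1,suppress=True)
t=Cam("top"); s=Cam("scene")
def masks(c,lo,hi,box):
    hsv=cv2.cvtColor(c.img,cv2.COLOR_BGR2HSV); m=cv2.inRange(hsv,lo,hi); z=np.zeros_like(m); x0,y0,x1,y1=box; z[y0:y1,x0:x1]=m[y0:y1,x0:x1]; return z
def cen(m):
    cs=cv2.findContours(m,cv2.RETR_EXTERNAL,cv2.CHAIN_APPROX_NONE)[0]; c=max(cs,key=cv2.contourArea); h=cv2.convexHull(c); M=cv2.moments(h); return np.array([M['m10']/M['m00'],M['m01']/M['m00']]),cv2.contourArea(h),cv2.boundingRect(h)
def show(n,m,c,z):
    u,a,b=cen(m); print(n,u,a,b,c.onz(*u,z))
show("brass top",masks(t,(18,90,60),(32,255,255),(130,190,185,240)),t,19.5)
show("copper top",masks(t,(4,80,60),(16,255,255),(295,220,330,255)),t,24)
show("copper scene",masks(s,(4,80,60),(16,255,255),(160,200,190,245)),s,24)
# nest base outline: light ring
show("nest lip top",masks(t,(100,120,60),(120,255,255),(205,205,258,258)),t,23)
m=cv2.inRange(cv2.cvtColor(t.img,cv2.COLOR_BGR2GRAY),90,255); z=np.zeros_like(m); z[205:258,203:258]=m[205:258,203:258]
show("nest base top",z,t,12)
show("lip scene",masks(s,(100,120,60),(120,255,255),(222,180,270,225)),s,23)
show("gear",masks(t,(18,90,60),(32,255,255),(330,130,370,165)),t,6)
show("big gear? driver",masks(t,(100,120,60),(120,255,255),(365,200,400,255)),t,10)
# mark red
r=masks(t,(0,150,100),(6,255,255),(205,205,258,258))|masks(t,(174,150,100),(180,255,255),(205,205,258,258))
ys,xs=np.nonzero(r); print(len(xs),xs.min(),xs.max(),ys.min(),ys.max())
p=np.stack([xs,ys],1).astype(np.float32); l=cv2.fitLine(p,cv2.DIST_L2,0,.01,.01).ravel(); print("stripe fit",l)
a=t.onz(l[2],l[3],30);b=t.onz(l[2]+10*l[0],l[3]+10*l[1],30); print("yaw",np.degrees(np.arctan2(*(b-a)[[1,0]])))
# foot corners top (z=18)
F=[(392/5+180,278/5),(370/5+180,555/5),(118/5+180,535/5)]
for f in F: print("foot top",t.onz(*f,18))
G=[(55,435),(190,378),(315,513),(155,588)]
for g in G: print("foot scene",s.onz(g[0]/3.2+270,g[1]/3.2+155,18))
print("coltop", t.onz(220/5+180,84/5,378), s.onz(262/3.2+270,58/3.2+155,378), tri(t,(220/5+180,84/5),s,(262/3.2+270,58/3.2+155)))
for g in [(165,243),(284,250),(268,450),(150,443)]: print("box top", t.onz(g[0]/5+180,g[1]/5,320))
print("ring ends", t.onz(122/5+180,480/5,290),t.onz(295/5+180,492/5,290))
o=status.get_obs(); print(R.from_quat(o["ee_rot"]).as_matrix()); print("wristcam in tool",R.from_quat(o["ee_rot"]).inv().apply(Cam("wrist").o-o["position"]))
```

```text
brass top [157.9 214.5] 417.0 (146, 204, 25, 22) [505.5 200.4  19.5]
copper top [312.8 237.3] 239.5 (304, 229, 19, 18) [ 442.4 -182.1   24. ]
copper scene [174.6 222.7] 325.5 (166, 211, 18, 24) [ 438.6 -180.    24. ]
nest lip top [229.9 230.3] 841.0 (214, 214, 33, 34) [463.2  22.1  23. ]
nest base top [230.1 230.3] 1521.0 (208, 209, 45, 44) [462.9  22.1  12. ]
lip scene [244.4 206.3] 271.5 (231, 199, 30, 15) [472.2  11.7  23. ]
gear [348.3 148.3] 482.0 (336, 136, 26, 25) [ 663.6 -279.8    6. ]
big gear? driver [384.4 232.2] 360.5 (376, 216, 18, 33) [ 450.9 -362.9   10. ]
51 230 242 220 230
stripe fit [  0.8  -0.6 236.3 225.1]
yaw -56.00541505123598
foot top [901.4 -57.2  18. ]
foot top [760.6 -43.4  18. ]
foot top [773.2  83.   18. ]
foot scene [769.8 -45.1  18. ]
foot scene [775.8  69.6  18. ]
foot scene [911.   69.4  18. ]
foot scene [903.3 -57.5  18. ]
coltop [848.   11.8 378. ] [847.7  11.7 378. ] (array([847.9,  11.7, 378.2]), np.float64(0.20416411850758465))
box top [813.   35.9 320. ]
box top [809.5  -8.5 320. ]
box top [734.2  -1.2 320. ]
box top [737.7  42.6 320. ]
ring ends [731.7  56.  290. ] [725.7 -10.4 290. ]
[[-0.  -0.4  0.9]
 [ 0.   0.9  0.4]
 [-1.   0.  -0. ]]
wristcam in tool [-156.2   -0.1  -82.8]
```

Run:
```python
from h import *
t=Cam("top"); s=Cam("scene")
cv2.imwrite("pics/s3.png",cv2.resize(s.img[160:220,290:360],None,fx=10,fy=10,interpolation=cv2.INTER_CUBIC))
cv2.imwrite("pics/t3.png",cv2.resize(t.img[80:110,195:250],None,fx=14,fy=14,interpolation=cv2.INTER_CUBIC))
```

```text
(no output)
```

View pics/s3.png

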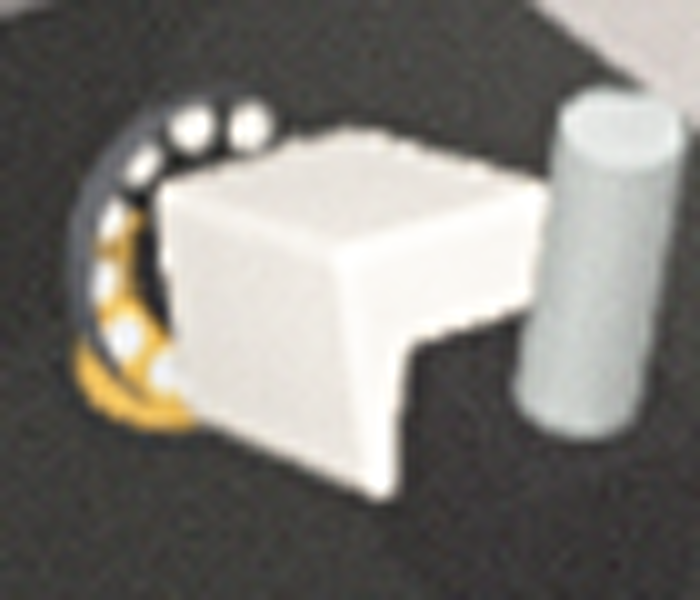

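View pics/t3.png

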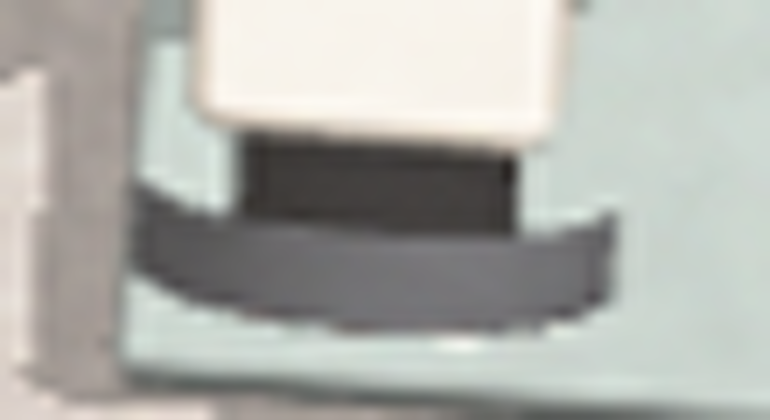

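Run:
```python
from h import *
from scipy.optimize import least_squares
np.set_printoptions(precision=2,suppress=True)
t=Cam("top"); s=Cam("scene")
L=np.array([(248,125),(192,128),(145,163),(112,215),(105,280),(127,340),(165,375)])/10.+[289.5,159.5]
pt=np.array([372,284])/14+[194.5,79.5]
yaw=np.radians(-5.5); h=np.array([np.cos(yaw),np.sin(yaw),0]); zz=np.array([0,0,1.])
th=np.radians(25); X=h*np.cos(th)+zz*np.sin(th); Y=np.array([-np.sin(yaw),np.cos(yaw),0]); Z=np.cross(X,Y)
for ph in (0,15):
  best=None
  for k in range(12):
   for sg in (1,-1):
    ang=np.radians(ph+30*k+sg*30*np.arange(7))
    def f(p):
        P=[p[:3]+p[3]*(np.cos(a)*Y+np.sin(a)*Z) for a in ang]
        return np.r_[np.concatenate([s.proj(q)-l for q,l in zip(P,L)]),(t.proj(p[:3])-pt)]
    r=least_squares(f,[722,22,280,28])
    if r.x[3]>0 and (best is None or r.cost<best[0]): best=(r.cost,k,sg,r.x,r.fun)
  print(ph,best)
  print("focus",best[3][:3]-140*X, "lateral of lens to column line",(best[3][:3]-[848,11.7,0])@Y,(best[3][:3]-[848,11.7,0])@h)
```

```text
0 (np.float64(1.0806583846256284), 2, 1, array([728.69,  24.54, 268.04,  25.73]), array([ 0.46,  0.36,  0.3 ,  0.01, -0.33, -0.25, -0.45,  0.22, -0.31,
        0.25, -0.08, -0.15,  0.84, -0.49,  0.36,  0.22]))
focus [602.39  36.7  208.88] lateral of lens to column line 1.343091219360061 -119.99216472502273
15 (np.float64(22.55989084086461), 1, 1, array([728.59,  23.23, 264.57,  25.29]), array([ 2.19,  3.37,  2.51,  1.37,  1.57, -0.51,  0.42, -1.18, -0.9 ,
       -1.48, -2.15, -1.32, -2.31, -0.38,  1.13,  0.68]))
focus [602.29  35.39 205.41] lateral of lens to column line 0.02972623953133626 -119.9624343823006
```

Lens is at about (729,24,268), giving focus at about (602,37,209), which is inside the stated 190–250 mm height range. The stand's yaw is about -5.5°. Brass is at (505,200) and the nest at (463,22). I'll write a pose helper and move toward the brass cup.

```bash
cat >> h.py <<'E'
def down(yawdeg,tilt=0):
    # tool x down; y at yaw; tilt leans fingers forward along tool z direction
    a=np.radians(yawdeg); y=np.array([np.cos(a),np.sin(a),0]); z=np.array([np.sin(a),-np.cos(a),0]); x=np.array([0,0,-1.])
    b=np.radians(tilt); x2=np.cos(b)*x+np.sin(b)*z; z2=np.cross(x2,y)
    return R.from_matrix(np.stack([x2,y,z2],1))
def goal(p,rot=None,start=None):
    if start is None:
        o=status.get_obs(); p0,r0=o["position"],R.from_quat(o["ee_rot"])
    else: p0,r0=start
    rot=rot or r0
    d=r0.inv().apply(np.asarray(p,float)-p0)/1000; w=(r0.inv()*rot).as_rotvec()
    print("xyz",np.round(d,4).tolist(),"twist",np.round(w,3).tolist(), "rows>=%.1f"%max(np.linalg.norm(d)/.0625,np.degrees(np.linalg.norm(w))/10.7))
def yawY():
    y=R.from_quat(status.get_obs()["ee_rot"]).as_matrix()[:,1]; return np.degrees(np.arctan2(y[1],y[0]))
E
python3 - <<'E'
from h import *
print(yawY()); r=down(114)
goal([470,-100,200],r); goal([505.5,200.4,150],r)
E
```

```text
114.16585041690051
xyz [0.0266, 0.3913, 0.3879] twist [0.003, -0.0, 0.0] rows>=8.8
xyz [0.0766, 0.6509, 0.5433] twist [0.003, -0.0, 0.0] rows>=13.6
```

Call:
drive_tool(series=[{"grip":100,"xyz":[0.0266,0.0652,0.0647],"twist":[0,0,0]},{"grip":100,"xyz":[0.0266,0.1087,0.1078],"twist":[0,0,0]},{"grip":100,"xyz":[0.0266,0.1522,0.1509],"twist":[0,0,0]},{"grip":100,"xyz":[0.0266,0.1957,0.194],"twist":[0,0,0]},{"grip":100,"xyz":[0.0266,0.2392,0.2371],"twist":[0,0,0]},{"grip":100,"xyz":[0.0266,0.2827,0.2802],"twist":[0,0,0]},{"grip":100,"xyz":[0.0266,0.3262,0.3233],"twist":[0,0,0]},{"grip":100,"xyz":[0.0266,0.3697,0.3664],"twist":[0,0,0]},{"grip":100,"xyz":[0.0266,0.391,0.388],"twist":[0,0,0]},{"grip":100,"xyz":[0.0266,0.391,0.388],"twist":[0,0,0]}])

```text
t: 1.85
position: [471.5, -97.3, 200.3]
ee_rot: [-0.15, 0.691, 0.15, 0.691]
ft_force: [0.1, -1.4, -0.5]
width: 0.997
```

Run:
```python
from h import *
print(status.get_obs()["q"],status.get_obs()["t"],yawY()); r=down(114)
goal([505.5,200.4,150],r)
w=Cam("wrist"); cv2.imwrite("pics/w1.png",w.img); print(w.o,w.proj([463,22,50]),w.proj([442,-182,48]))
```

```text
[ 2.06273569e-01  5.60652154e-02 -4.41075160e-01  2.30877890e-05
 -1.07254740e+00 -1.35055361e+00] 1.85 114.43820639778507
xyz [0.0504, 0.257, 0.154] twist [0.008, 0.001, 0.0] rows>=4.9
[ 396.02495214 -131.62977684  356.34727773] [359.71067544 213.12162479] [198.29380343 119.27989404]
```

View pics/w1.png

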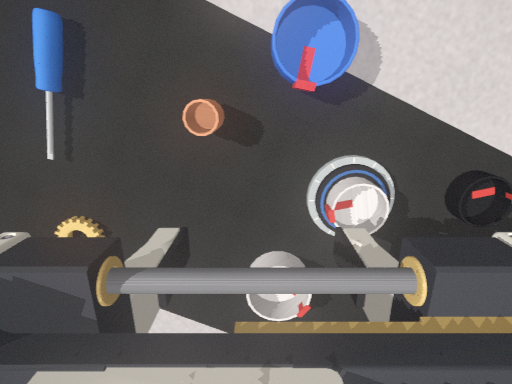

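Wrist view: copper rim at (204,117), aluminium cup in the nest at (358,207), blue cup (315,40), big light cup (279,287). Moving on over brass.

Call:
drive_tool(series=[{"grip":100,"xyz":[0.01,0.05,0.03],"twist":[0,0,0]},{"grip":100,"xyz":[0.02,0.1,0.06],"twist":[0,0,0]},{"grip":100,"xyz":[0.03,0.15,0.09],"twist":[0,0,0]},{"grip":100,"xyz":[0.04,0.2,0.12],"twist":[0,0,0]},{"grip":100,"xyz":[0.05,0.24,0.143],"twist":[0,0,0]},{"grip":100,"xyz":[0.05,0.257,0.154],"twist":[0,0,0]},{"grip":100,"xyz":[0.05,0.257,0.154],"twist":[0,0,0]},{"grip":100,"xyz":[0.05,0.257,0.154],"twist":[0,0,0]}])

```text
t: 2.9
position: [505.5, 196.0, 150.2]
ee_rot: [-0.148, 0.692, 0.148, 0.691]
ft_force: [-0.3, 0.0, 0.1]
width: 1.0
```

Run:
```python
from h import *
o=status.get_obs(); print(o["q"],np.abs(o["joint_vel"]).max()); r=down(114)
goal([505.5,200.4,150],r)
w=Cam("wrist"); cv2.imwrite("pics/w2.png",w.img); print(w.o,w.proj([463,22,50]),w.proj([505.5,200.4,39]))
```

```text
[ 7.31364755e-01  2.05911213e-01 -3.88140136e-01 -3.56619324e-05
 -9.76898187e-01 -1.88153269e+00] 0.007502470785625899
xyz [0.0002, 0.0041, 0.0018] twist [0.002, -0.0, 0.0] rows>=0.1
[429.98962874 162.10897532 306.30672512] [87.15537926 63.33686455] [265.19157683 190.2546572 ]
```

View pics/w2.png

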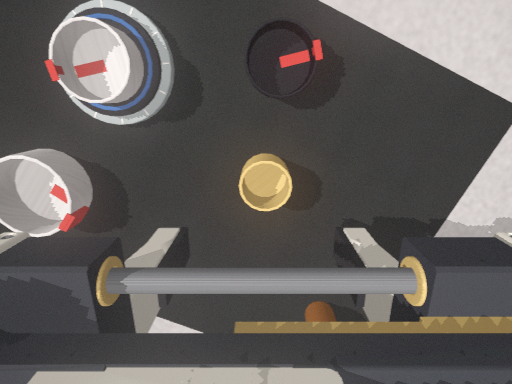

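Wrist view: brass rim centre near (265,185), predicted (265,190). Aluminium rim near (91,60), predicted (87,63). I'll refine these with ellipse fits.

Run:
```python
from h import *
np.set_printoptions(precision=1,suppress=True)
w=Cam("wrist");t=Cam("top")
# brass: outer rim ellipse by hull of lower part; crop views
cv2.imwrite("pics/w3a.png",cv2.resize(w.img[0:130,30:180],None,fx=5,fy=5,interpolation=cv2.INTER_CUBIC))
cv2.imwrite("pics/w3b.png",cv2.resize(w.img[140:225,220:310],None,fx=7,fy=7,interpolation=cv2.INTER_CUBIC))
cv2.imwrite("pics/t3b.png",cv2.resize(t.img[200:260,200:260],None,fx=10,fy=10,interpolation=cv2.INTER_CUBIC))
```

```text
(no output)
```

View pics/w3a.png

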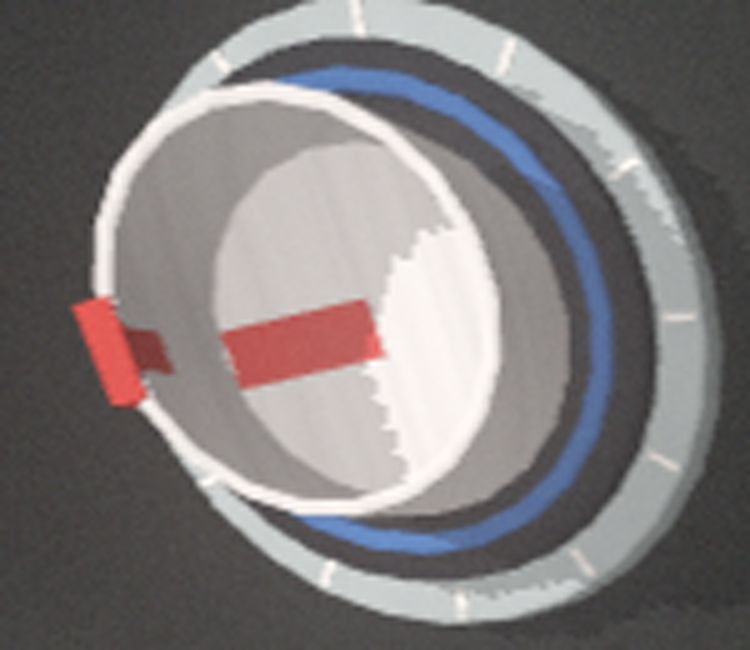

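View pics/w3b.png

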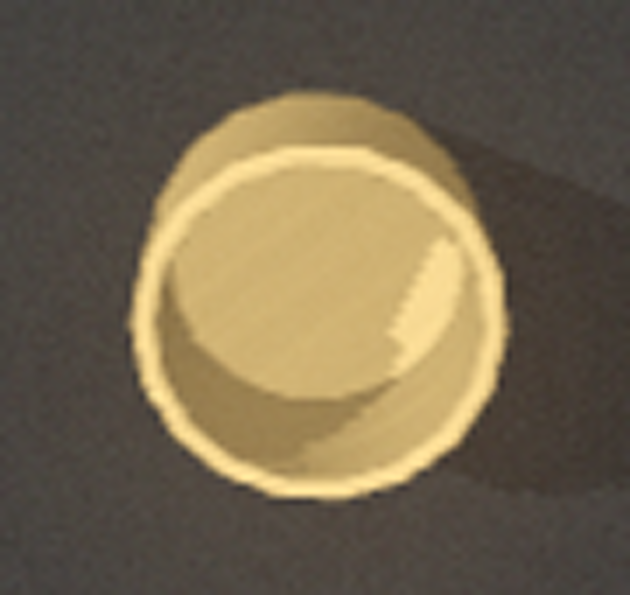

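View pics/t3b.png

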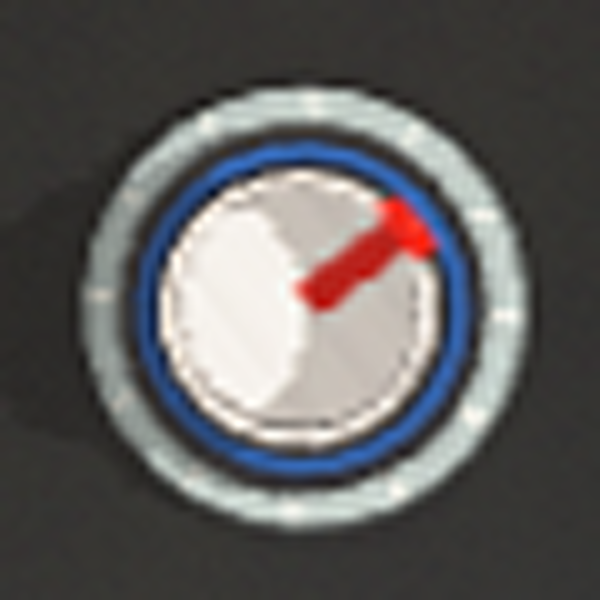

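Run:
```python
from h import *
from scipy.optimize import least_squares
np.set_printoptions(precision=1,suppress=True)
w=Cam("wrist");t=Cam("top")
def circ(c,pts,k,off,z):
    P=np.array([c.onz(*(np.array(p)/k+off-0.5+0.5/k),z) for p in pts])[:,:2]
    r=least_squares(lambda q:np.linalg.norm(P-q[:2],axis=1)-q[2],[*P.mean(0),30]); return r.x, r.fun
al=[(96,250),(255,82),(500,330),(345,515),(465,205),(112,190),(165,430),(430,490)]
print("al wrist",circ(w,al,5,[30,0],50))
print("brass wrist",circ(w,[(318,146),(132,322),(505,322),(322,498),(190,200),(450,195),(190,450),(455,450)],7,[220,140],39))
print("al top",circ(t,[(160,305),(443,305),(300,447),(300,167),(200,205),(200,405),(400,405)],10,[200,200],50))
def yaw(c,a,b,k,off,z):
    A=c.onz(*(np.array(a)/k+off),z);B=c.onz(*(np.array(b)/k+off),z);return np.degrees(np.arctan2(B[1]-A[1],B[0]-A[0]))
print("mark yaw wrist stripe",yaw(w,(372,328),(232,360),5,[30,0],23),"top",yaw(t,(312,296),(388,246),10,[200,200],23), "axis->plate wrist (z50)")
A=circ(w,al,5,[30,0],50)[0][:2]; B=w.onz(*(np.array((108,352))/5+[30,0]),50); print(np.degrees(np.arctan2(B[1]-A[1],B[0]-A[0])))
A=circ(t,[(160,305),(443,305),(300,447),(300,167)],10,[200,200],50)[0][:2]; B=t.onz(*(np.array((412,228))/10+200),50); print(np.degrees(np.arctan2(B[1]-A[1],B[0]-A[0])))
```

```text
al wrist (array([460.6,  23.8,  32.3]), array([ 0.3,  0.1, -0.4, -0.1,  0.1, -0.2, -0.2,  0.4]))
brass wrist (array([502.1, 199.2,  25.5]), array([-0. ,  0.4, -0.2, -0.5, -0.2,  0. , -0. ,  0.5]))
al top (array([464.7,  21.7,  34. ]), array([-0. ,  0.4, -0.1, -0.5,  0.4, -0. , -0.2]))
mark yaw wrist stripe -54.340924482659574 top -57.780700710890294 axis->plate wrist (z50)
-53.86641428232797
-58.25854537653419
```

Run:
```python
from h import *
goal([504,199.8,28],down(114))
```

```text
xyz [0.1223, 0.0037, -0.0002] twist [0.002, 0.0, -0.0] rows>=2.0
```

Call:
drive_tool(series=[{"grip":100,"xyz":[0.045,0.0037,0],"twist":[0,0,0]},{"grip":100,"xyz":[0.09,0.0037,0],"twist":[0,0,0]},{"grip":100,"xyz":[0.115,0.0037,0],"twist":[0,0,0]},{"grip":100,"xyz":[0.122,0.0037,0],"twist":[0,0,0]},{"grip":70,"xyz":[0.122,0.0037,0],"twist":[0,0,0]},{"grip":50,"xyz":[0.122,0.0037,0],"twist":[0,0,0]},{"grip":50,"xyz":[0.122,0.0037,0],"twist":[0,0,0]},{"grip":50,"xyz":[0.122,0.0037,0],"twist":[0,0,0]},{"grip":50,"xyz":[0.122,0.0037,0],"twist":[0,0,0]}], squeeze=20)

```text
t: 4.28
position: [504.3, 200.8, 28.6]
ee_rot: [-0.148, 0.691, 0.148, 0.692]
ft_force: [-2.0, 0.2, 5.6]
width: 0.572
```

Run:
```python
from h import *
goal([504,199.8,120],down(114));goal([462.5,22.8,120],down(114));print(status.get_obs()["width"])
```

```text
xyz [-0.0914, -0.0008, -0.0006] twist [0.003, 0.001, -0.0] rows>=1.5
xyz [-0.0915, -0.1452, -0.1109] twist [0.003, 0.001, -0.0] rows>=3.3
0.5723028301931398
```

Call:
drive_tool(series=[{"grip":40,"xyz":[0,0,0]},{"grip":40,"xyz":[-0.03,0,0]},{"grip":40,"xyz":[-0.07,0,0]},{"grip":40,"xyz":[-0.09,-0.025,-0.019]},{"grip":40,"xyz":[-0.0915,-0.06,-0.046]},{"grip":40,"xyz":[-0.0915,-0.1,-0.077]},{"grip":40,"xyz":[-0.0915,-0.13,-0.1]},{"grip":40,"xyz":[-0.0915,-0.145,-0.111]},{"grip":40,"xyz":[-0.0915,-0.145,-0.111]},{"grip":40,"xyz":[-0.0915,-0.145,-0.111]}])

```text
$.series[0]: bad value
```

Run:
```python
from h import *
o=status.get_obs(); print(o["position"],o["width"],o["ft_force"])
w=Cam("wrist");t=Cam("top");s=Cam("scene")
cv2.imwrite("pics/w4.png",w.img)
cv2.imwrite("pics/s4.png",cv2.resize(s.img[100:280,150:330],None,fx=3.3,fy=3.3,interpolation=cv2.INTER_CUBIC))
cv2.imwrite("pics/t4.png",cv2.resize(t.img[180:280,180:280],None,fx=5,fy=5,interpolation=cv2.INTER_CUBIC))
```

```text
[504.27145735 200.77974316  28.58595813] 0.5723028301931398 [-2.00073587  0.24013631  5.62051279]
```

View pics/w4.png

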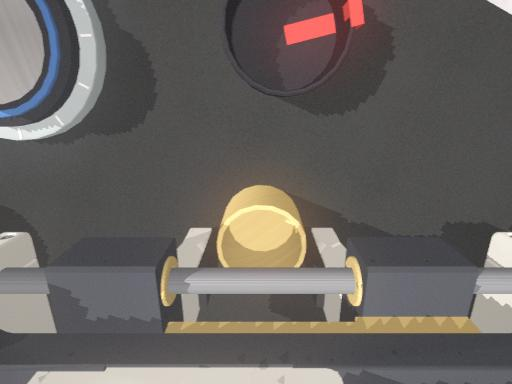

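View pics/s4.png

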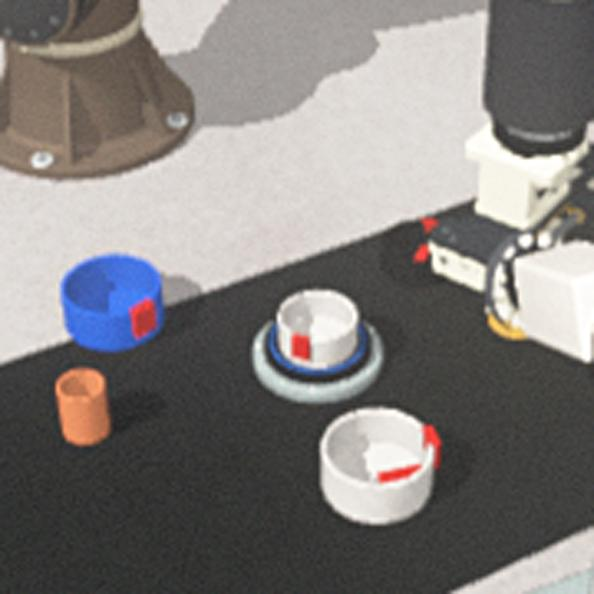

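View pics/t4.png

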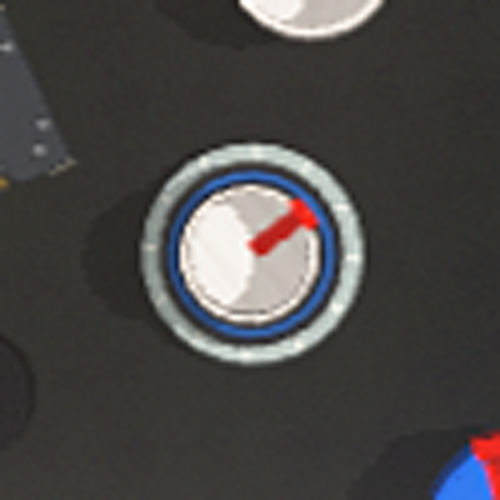

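The call was refused because twist is mandatory, so nothing moved. Wrist view: brass rim at (262,240) sits centred between the fingers. Repeating with twist.

Call:
drive_tool(series=[{"grip":40,"xyz":[0,0,0],"twist":[0,0,0]},{"grip":40,"xyz":[-0.03,0,0],"twist":[0,0,0]},{"grip":40,"xyz":[-0.07,0,0],"twist":[0,0,0]},{"grip":40,"xyz":[-0.09,-0.025,-0.019],"twist":[0,0,0]},{"grip":40,"xyz":[-0.0915,-0.06,-0.046],"twist":[0,0,0]},{"grip":40,"xyz":[-0.0915,-0.1,-0.077],"twist":[0,0,0]},{"grip":40,"xyz":[-0.0915,-0.13,-0.1],"twist":[0,0,0]},{"grip":40,"xyz":[-0.0915,-0.145,-0.111],"twist":[0,0,0]},{"grip":40,"xyz":[-0.0915,-0.145,-0.111],"twist":[0,0,0]},{"grip":40,"xyz":[-0.0915,-0.145,-0.111],"twist":[0,0,0]}])

```text
t: 5.68
position: [462.6, 23.5, 119.5]
ee_rot: [-0.148, 0.691, 0.148, 0.692]
ft_force: [-1.1, 0.8, -1.7]
width: 0.575
```

Run:
```python
from h import *
o=status.get_obs(); print(o["position"],o["width"],o["ft_force"])
w=Cam("wrist");t=Cam("top");s=Cam("scene")
cv2.imwrite("pics/w4.png",w.img)
cv2.imwrite("pics/s4.png",cv2.resize(s.img[100:280,150:330],None,fx=3.3,fy=3.3,interpolation=cv2.INTER_CUBIC))
```

```text
[462.59302444  23.49313602 119.45497733] 0.5754507415694462 [-1.12397126  0.81386806 -1.66451876]
```

View pics/w4.png

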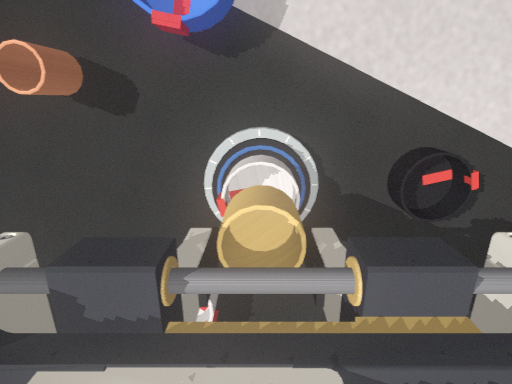

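View pics/s4.png

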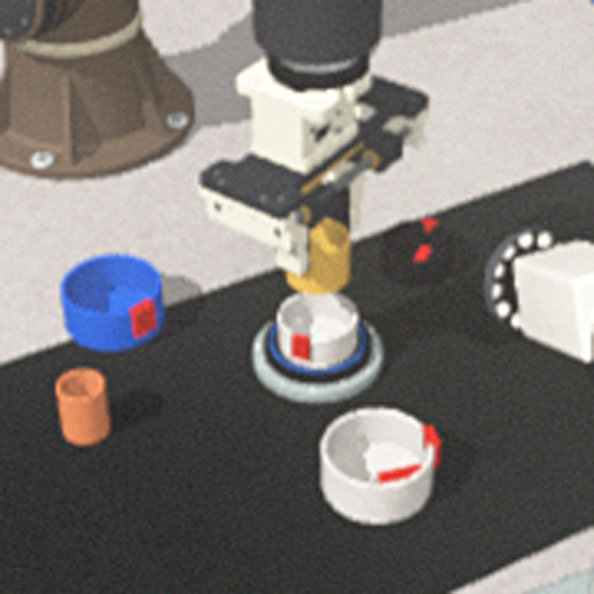

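Call:
drive_tool(series=[{"grip":40,"xyz":[0.02,-0.0005,0],"twist":[0,0,0]},{"grip":40,"xyz":[0.034,-0.0005,0],"twist":[0,0,0]},{"grip":40,"xyz":[0.04,-0.0005,0],"twist":[0,0,0]},{"grip":40,"xyz":[0.046,-0.0005,0],"twist":[0,0,0]},{"grip":40,"xyz":[0.05,-0.0005,0],"twist":[0,0,0]},{"grip":40,"xyz":[0.053,-0.0005,0],"twist":[0,0,0]}])

```text
t: 6.58
position: [462.5, 22.5, 66.5]
ee_rot: [-0.148, 0.691, 0.148, 0.692]
ft_force: [0.3, 0.1, -1.8]
width: 0.577
```

Call:
drive_tool(series=[{"grip":40,"xyz":[0.005,0,0],"twist":[0,0,0]},{"grip":40,"xyz":[0.01,0,0],"twist":[0,0,0]},{"grip":40,"xyz":[0.0135,0,0],"twist":[0,0,0]},{"grip":40,"xyz":[0.0135,0,0],"twist":[0,0,0]}])

```text
t: 7.08
position: [462.1, 22.4, 52.7]
ee_rot: [-0.148, 0.692, 0.148, 0.691]
ft_force: [0.4, -0.8, -1.6]
width: 0.576
```

Call:
drive_tool(series=[{"grip":65,"xyz":[0,0,0],"twist":[0,0,0]},{"grip":80,"xyz":[0,0,0],"twist":[0,0,0]},{"grip":80,"xyz":[0,0,0],"twist":[0,0,0]},{"grip":80,"xyz":[-0.02,0,0],"twist":[0,0,0]},{"grip":100,"xyz":[-0.06,0,0],"twist":[0,0,0]},{"grip":100,"xyz":[-0.1,0,0],"twist":[0,0,0]},{"grip":100,"xyz":[-0.12,0,0],"twist":[0,0,0]},{"grip":100,"xyz":[-0.12,0,0],"twist":[0,0,0]},{"grip":100,"xyz":[-0.12,0,0],"twist":[0,0,0]}])

```text
t: 8.2
position: [461.8, 22.4, 172.3]
ee_rot: [-0.148, 0.692, 0.148, 0.691]
ft_force: [-0.6, 0.3, -0.7]
width: 1.001
```

Run:
```python
from h import *
o=status.get_obs(); print(o["position"],o["width"],o["ft_force"])
w=Cam("wrist");s=Cam("scene")
cv2.imwrite("pics/w5.png",w.img); np.save("w5o.npy",w.o)
cv2.imwrite("pics/w5b.png",cv2.resize(w.img[60:160,40:140],None,fx=5,fy=5,interpolation=cv2.INTER_CUBIC))
cv2.imwrite("pics/s5.png",cv2.resize(s.img[180:240,200:300],None,fx=6,fy=6,interpolation=cv2.INTER_CUBIC))
print(w.proj([442.4,-182,48]),w.proj([462.5,22.5,62]))
```

```text
[461.81108211  22.35423161 172.32029605] 1.0011584270557494 [-0.56550213  0.25142328 -0.68466549]
[62.9857817  76.74579709] [260.80742986 189.4957744 ]
```

View pics/w5.png

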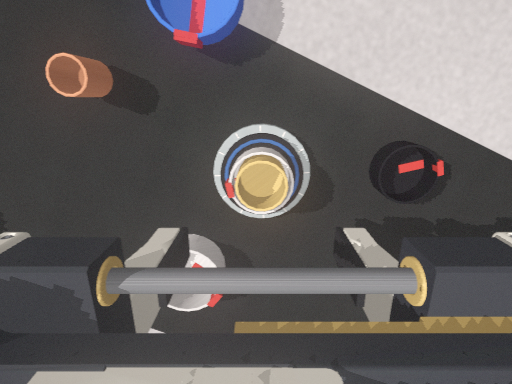

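View pics/s5.png

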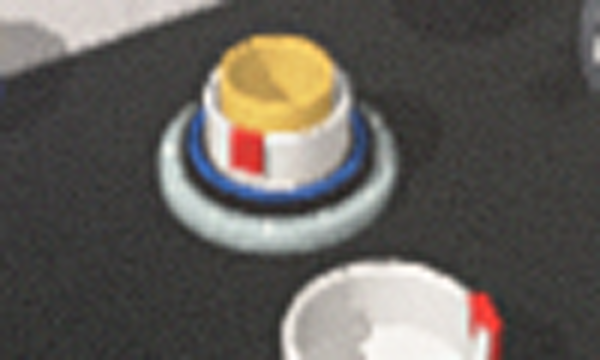

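Brass is seated (brass rim at wrist (262,185); scene shows an even ring). Copper rim is at wrist (67,75). Moving over copper.

Run:
```python
from h import *
goal([442.5,-180,150],down(114))
```

```text
xyz [0.0221, -0.1767, -0.1002] twist [0.003, -0.002, -0.0] rows>=3.3
```

Call:
drive_tool(series=[{"grip":100,"xyz":[0.0,-0.045,-0.025],"twist":[0,0,0]},{"grip":100,"xyz":[0.01,-0.09,-0.051],"twist":[0,0,0]},{"grip":100,"xyz":[0.02,-0.135,-0.076],"twist":[0,0,0]},{"grip":100,"xyz":[0.022,-0.165,-0.093],"twist":[0,0,0]},{"grip":100,"xyz":[0.022,-0.177,-0.1],"twist":[0,0,0]},{"grip":100,"xyz":[0.022,-0.177,-0.1],"twist":[0,0,0]},{"grip":100,"xyz":[0.022,-0.177,-0.1],"twist":[0,0,0]},{"grip":100,"xyz":[0.022,-0.177,-0.1],"twist":[0,0,0]}])

```text
t: 9.3
position: [443.8, -179.1, 151.0]
ee_rot: [-0.148, 0.691, 0.148, 0.691]
ft_force: [-0.4, -1.0, -1.0]
width: 0.997
```

Run:
```python
from h import *
o=status.get_obs(); print(o["position"],o["width"],o["ft_force"])
w=Cam("wrist")
cv2.imwrite("pics/w6.png",w.img); cv2.imwrite("pics/w6b.png",cv2.resize(w.img[140:225,220:310],None,fx=7,fy=7,interpolation=cv2.INTER_CUBIC))
print(w.proj([442.5,-180,48]),w.proj([*o["position"][:2],48]))
```

```text
[ 443.78886758 -179.14528136  151.03980487] 0.9973418887251293 [-0.41959609 -1.04607309 -0.98007603]
[260.73966877 189.45285997] [261.00599719 191.00653908]
```

View pics/w6b.png

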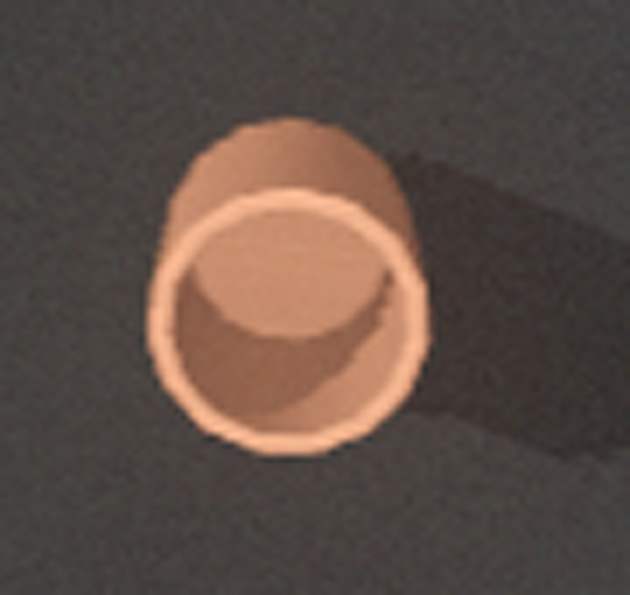

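Copper rim centre is at wrist (261,186), which matches where brass sat relative to the gripper. So the tool is already centred and I can descend.

Call:
drive_tool(series=[{"grip":100,"xyz":[0.045,0,0],"twist":[0,0,0]},{"grip":80,"xyz":[0.09,0,0],"twist":[0,0,0]},{"grip":80,"xyz":[0.108,0,0],"twist":[0,0,0]},{"grip":80,"xyz":[0.1135,0,0],"twist":[0,0,0]},{"grip":30,"xyz":[0.1135,0,0],"twist":[0,0,0]},{"grip":30,"xyz":[0.1135,0,0],"twist":[0,0,0]},{"grip":30,"xyz":[0.1135,0,0],"twist":[0,0,0]},{"grip":30,"xyz":[0.1135,0,0],"twist":[0,0,0]},{"grip":30,"xyz":[0.1135,0,0],"twist":[0,0,0]},{"grip":30,"xyz":[0.1135,0,0],"twist":[0,0,0]}])

```text
t: 10.6
position: [443.8, -179.9, 38.0]
ee_rot: [-0.148, 0.691, 0.148, 0.692]
ft_force: [-1.3, 2.8, 6.2]
width: 0.432
```

Run:
```python
from h import *
o=status.get_obs(); print(o["position"],o["width"],o["ft_force"])
goal([462,22.6,130],down(114))
```

```text
[ 443.84904771 -179.89065919   37.99551522] 0.43197112865907855 [-1.28942876  2.82661342  6.24648169]
xyz [-0.092, 0.1773, 0.0995] twist [0.003, 0.001, 0.0] rows>=3.6
```

Call:
drive_tool(series=[{"grip":30,"xyz":[-0.03,0,0],"twist":[0,0,0]},{"grip":30,"xyz":[-0.07,0,0],"twist":[0,0,0]},{"grip":30,"xyz":[-0.092,0.035,0.0195],"twist":[0,0,0]},{"grip":30,"xyz":[-0.092,0.08,0.045],"twist":[0,0,0]},{"grip":30,"xyz":[-0.092,0.125,0.07],"twist":[0,0,0]},{"grip":30,"xyz":[-0.092,0.16,0.09],"twist":[0,0,0]},{"grip":30,"xyz":[-0.092,0.177,0.0995],"twist":[0,0,0]},{"grip":30,"xyz":[-0.092,0.177,0.0995],"twist":[0,0,0]},{"grip":30,"xyz":[-0.092,0.177,0.0995],"twist":[0,0,0]}])

```text
t: 11.72
position: [461.4, 21.8, 129.2]
ee_rot: [-0.148, 0.692, 0.148, 0.691]
ft_force: [-0.2, 0.2, -1.4]
width: 0.427
```

Run:
```python
from h import *
o=status.get_obs(); print(o["position"],o["width"],o["ft_force"])
w=Cam("wrist");cv2.imwrite("pics/w7.png",w.img)
goal([462,22.6,62.5],down(114))
```

```text
[461.40067478  21.80161137 129.18433407] 0.42693766907706365 [-0.15273773  0.22455942 -1.4464439 ]
xyz [0.0667, 0.0007, 0.001] twist [0.002, -0.001, -0.0] rows>=1.1
```

View pics/w7.png

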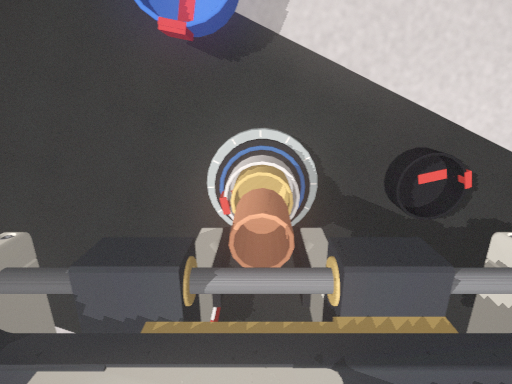

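Copper (262,240) is lined up with brass (262,195). Lowering.

Call:
drive_tool(series=[{"grip":30,"xyz":[0.02,0.0007,0.001],"twist":[0,0,0]},{"grip":30,"xyz":[0.03,0.0007,0.001],"twist":[0,0,0]},{"grip":30,"xyz":[0.036,0.0007,0.001],"twist":[0,0,0]},{"grip":30,"xyz":[0.042,0.0007,0.001],"twist":[0,0,0]},{"grip":30,"xyz":[0.046,0.0007,0.001],"twist":[0,0,0]},{"grip":30,"xyz":[0.046,0.0007,0.001],"twist":[0,0,0]}])

```text
t: 12.52
position: [462.4, 23.3, 83.3]
ee_rot: [-0.148, 0.692, 0.148, 0.691]
ft_force: [0.3, 0.3, -1.7]
width: 0.43
```

Call:
drive_tool(series=[{"grip":30,"xyz":[0.006,0,0],"twist":[0,0,0]},{"grip":30,"xyz":[0.012,0,0],"twist":[0,0,0]},{"grip":30,"xyz":[0.0175,0,0],"twist":[0,0,0]},{"grip":30,"xyz":[0.0175,0,0],"twist":[0,0,0]}])

```text
t: 13.02
position: [462.1, 23.2, 65.4]
ee_rot: [-0.148, 0.692, 0.148, 0.691]
ft_force: [0.7, -0.2, -2.0]
width: 0.428
```

Call:
drive_tool(series=[{"grip":55,"xyz":[0,0,0],"twist":[0,0,0]},{"grip":75,"xyz":[0,0,0],"twist":[0,0,0]},{"grip":75,"xyz":[0,0,0],"twist":[0,0,0]},{"grip":80,"xyz":[-0.03,0,0],"twist":[0,0,0]},{"grip":100,"xyz":[-0.07,0,0],"twist":[0,0,0]},{"grip":100,"xyz":[-0.115,0,0],"twist":[0,0,0]},{"grip":100,"xyz":[-0.115,0,0],"twist":[-0.17,0,0]},{"grip":100,"xyz":[-0.115,0,0],"twist":[-0.35,0,0]},{"grip":100,"xyz":[-0.115,0,0],"twist":[-0.53,0,0]},{"grip":100,"xyz":[-0.115,0,0],"twist":[-0.7,0,0]}])

```text
t: 14.28
position: [462.5, 23.3, 181.2]
ee_rot: [-0.378, 0.598, 0.378, 0.598]
ft_force: [-0.1, -0.0, 0.4]
width: 1.0
```

Run:
```python
from h import *
print(yawY(),status.get_obs()["q"])
w=Cam("wrist");s=Cam("scene")
cv2.imwrite("pics/w8.png",w.img)
cv2.imwrite("pics/s8.png",cv2.resize(s.img[170:240,200:300],None,fx=6,fy=6,interpolation=cv2.INTER_CUBIC))
goal([462.2,22.8,150],down(-146))
```

```text
154.60429134549466 [ 4.77388435e-01  4.16159260e-02 -5.04162328e-01  6.35064880e-06
 -1.02454371e+00 -9.20630410e-01]
xyz [0.0312, 0.0001, -0.0006] twist [-1.04, 0.0, 0.0] rows>=5.6
```

View pics/w8.png

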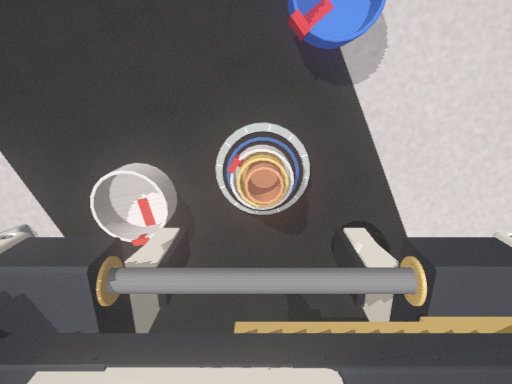

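View pics/s8.png

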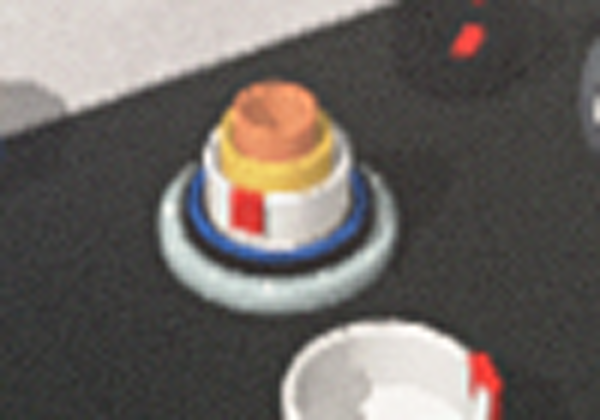

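All three are nested with even steps in the scene crop; the mark is at wrist (235,166). Turning the jaws to straddle square to the mark.

Call:
drive_tool(series=[{"grip":100,"xyz":[0.005,0,0],"twist":[-0.17,0,0]},{"grip":100,"xyz":[0.01,0,0],"twist":[-0.35,0,0]},{"grip":100,"xyz":[0.015,0,0],"twist":[-0.53,0,0]},{"grip":100,"xyz":[0.02,0,0],"twist":[-0.7,0,0]},{"grip":100,"xyz":[0.025,0,0],"twist":[-0.88,0,0]},{"grip":100,"xyz":[0.03,0,0],"twist":[-1.04,0,0]},{"grip":100,"xyz":[0.03,0,0],"twist":[-1.04,0,0]},{"grip":100,"xyz":[0.03,0,0],"twist":[-1.04,0,0]}])

```text
t: 15.38
position: [462.6, 23.3, 151.2]
ee_rot: [0.623, -0.334, -0.623, -0.334]
ft_force: [-0.5, 0.0, -0.0]
width: 0.999
```

Run:
```python
from h import *
o=status.get_obs();print(yawY(),o["q"],o["position"])
w=Cam("wrist")
cv2.imwrite("pics/w9.png",w.img); print(w.proj([*o["position"][:2],74]),w.proj([*o["position"][:2],50]))
cv2.imwrite("pics/w9b.png",cv2.resize(w.img[120:250,190:330],None,fx=5,fy=5,interpolation=cv2.INTER_CUBIC))
goal([462.2,22.8,26],down(-146))
```

```text
-146.4371819535392 [ 4.77399181e-01  7.36900916e-02 -5.46761883e-01  1.04995741e-04
 -9.50083974e-01  1.08321430e-01] [462.59835298  23.32612945 151.20431571]
[260.50307217 199.59944327] [260.53273981 190.99302773]
xyz [0.1252, 0.0007, -0.0002] twist [-0.007, -0.0, 0.0] rows>=2.0
```

View pics/w9.png

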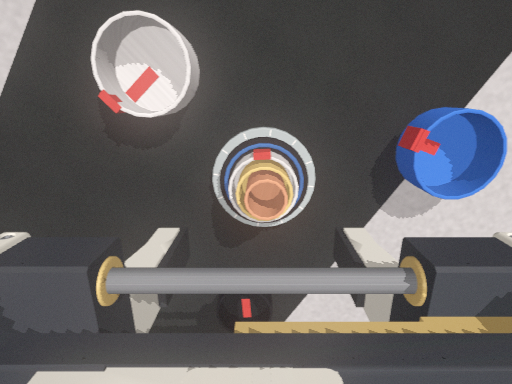

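View pics/w9b.png

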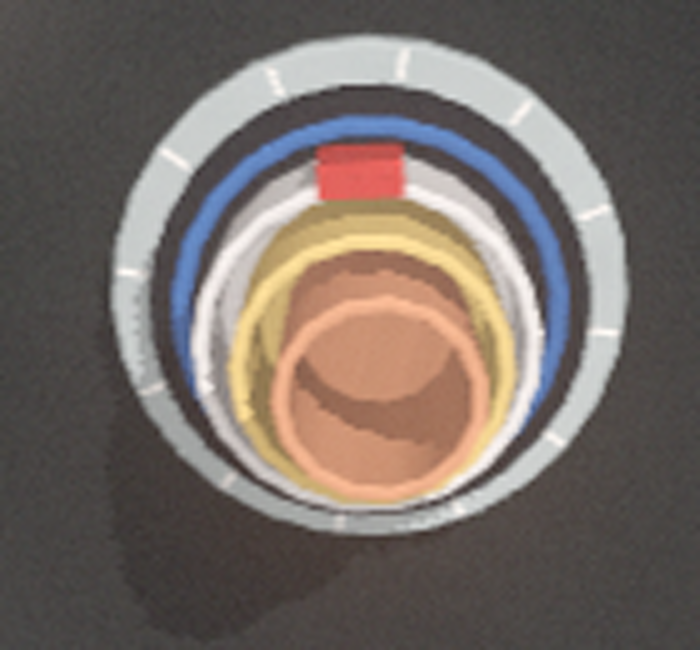

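Mark is at the top of the crop (361,172), square to the jaws. Cup centre is about 2 mm toward +y of the tool, so I'll shift a little, then descend and grip the aluminium cup.

Call:
drive_tool(series=[{"grip":100,"xyz":[0.04,0.0015,0],"twist":[0,0,0]},{"grip":100,"xyz":[0.085,0.0015,0],"twist":[0,0,0]},{"grip":100,"xyz":[0.11,0.0015,0],"twist":[0,0,0]},{"grip":100,"xyz":[0.12,0.0015,0],"twist":[0,0,0]},{"grip":100,"xyz":[0.1245,0.0015,0],"twist":[0,0,0]},{"grip":100,"xyz":[0.1245,0.0015,0],"twist":[0,0,0]},{"grip":80,"xyz":[0.1245,0.0015,0],"twist":[0,0,0]}], squeeze=40)

```text
t: 16.3
position: [461.9, 22.7, 27.3]
ee_rot: [0.624, -0.332, -0.624, -0.333]
ft_force: [-0.5, -0.0, 1.0]
width: 0.934
```

Call:
drive_tool(series=[{"grip":70,"xyz":[0,0,0],"twist":[0,0,0]},{"grip":50,"xyz":[0,0,0],"twist":[0,0,0]},{"grip":50,"xyz":[0,0,0],"twist":[0,0,0]},{"grip":50,"xyz":[0,0,0],"twist":[0,0,0]},{"grip":50,"xyz":[0,0,0],"twist":[0,0,0]},{"grip":50,"xyz":[0,0,0],"twist":[0,0,0]}])

```text
t: 17.05
position: [461.3, 22.5, 26.9]
ee_rot: [0.624, -0.333, -0.624, -0.333]
ft_force: [-1.1, 0.3, 6.6]
width: 0.754
```

Run:
```python
from h import *
o=status.get_obs();print(yawY(),o["position"],o["width"],o["ft_force"])
w=Cam("wrist"); cv2.imwrite("pics/w10.png",w.img)
```

```text
-146.13759618223415 [461.31986207  22.47287279  26.89989879] 0.7538666781081771 [-1.09077778  0.33064552  6.57966421]
```

View pics/w10.png

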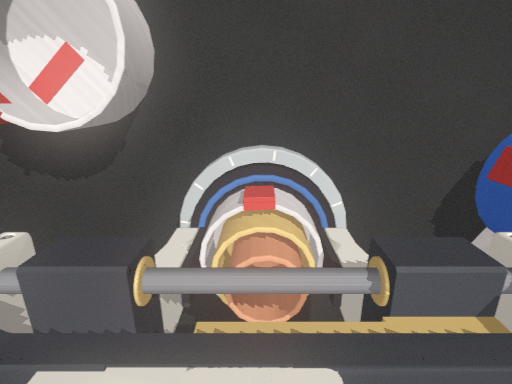

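Gripped at 66 mm, with the mark (258,198) clear of both fingers. Lifting straight up first.

Call:
drive_tool(series=[{"grip":50,"xyz":[-0.01,0,0],"twist":[0,0,0]},{"grip":50,"xyz":[-0.03,0,0],"twist":[0,0,0]},{"grip":50,"xyz":[-0.06,0,0],"twist":[0,0,0]},{"grip":50,"xyz":[-0.09,0,0],"twist":[0,0,0]},{"grip":50,"xyz":[-0.11,0,0],"twist":[0,0,0]},{"grip":50,"xyz":[-0.12,0,0],"twist":[0,0,0]},{"grip":50,"xyz":[-0.12,0,0],"twist":[0,0,0]},{"grip":50,"xyz":[-0.12,0,0],"twist":[0,0,0]}])

```text
t: 18.1
position: [460.5, 22.2, 145.5]
ee_rot: [-0.623, 0.333, 0.624, 0.332]
ft_force: [-0.8, -0.5, -5.6]
width: 0.753
```

```bash
cat >> h.py <<'E'
_yaw=np.radians(-5.5); _th=np.radians(25)
_h=np.array([np.cos(_yaw),np.sin(_yaw),0]); FX=_h*np.cos(_th)+np.array([0,0,np.sin(_th)]); FY=np.array([-np.sin(_yaw),np.cos(_yaw),0]); FZ=np.cross(FX,FY)
FOC=np.array([602.3,36.5,208.9]); FR=R.from_matrix(np.stack([-FZ,-FY,-FX],1))
E
python3 - <<'E'
from h import *
o=status.get_obs();print(yawY(),o["position"],o["width"],o["ft_force"],o["q"])
s=Cam("scene"); cv2.imwrite("pics/s11.png",cv2.resize(s.img[120:260,180:340],None,fx=4,fy=4,interpolation=cv2.INTER_CUBIC))
goal(FOC-8.1*FZ,FR);
E
```

```text
-146.15373067685974 [460.47932745  22.24157631 145.5027229 ] 0.7530804683068563 [-0.81387632 -0.45881579 -5.642412  ] [ 4.76997562e-01  7.77564243e-02 -5.57157373e-01 -4.80421413e-04
 -9.37577093e-01  1.14015418e-01]
xyz [-0.0564, -0.1283, -0.0693] twist [-0.869, 0.409, -0.194] rows>=5.2
```

View pics/s11.png

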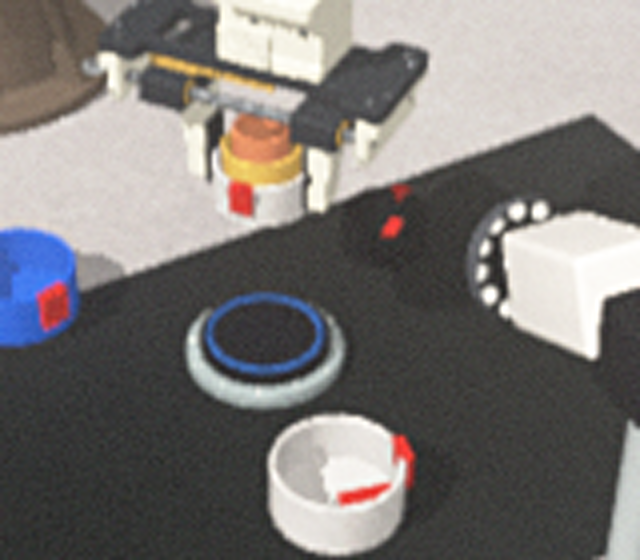

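Set is lifted together, weight about 4.6–5.6 N. Moving to the focus gradually.

Call:
drive_tool(series=[{"grip":50,"xyz":[-0.0113,-0.005,-0.003],"twist":[-0.06,0.028,-0.013]},{"grip":50,"xyz":[-0.0226,-0.018,-0.01],"twist":[-0.174,0.082,-0.039]},{"grip":50,"xyz":[-0.034,-0.035,-0.019],"twist":[-0.29,0.136,-0.065]},{"grip":50,"xyz":[-0.042,-0.053,-0.029],"twist":[-0.406,0.191,-0.091]},{"grip":50,"xyz":[-0.048,-0.071,-0.038],"twist":[-0.522,0.245,-0.116]},{"grip":50,"xyz":[-0.052,-0.09,-0.0485],"twist":[-0.638,0.3,-0.142]},{"grip":50,"xyz":[-0.054,-0.107,-0.058],"twist":[-0.744,0.35,-0.166]},{"grip":50,"xyz":[-0.0555,-0.12,-0.065],"twist":[-0.822,0.387,-0.184]},{"grip":50,"xyz":[-0.0564,-0.128,-0.069],"twist":[-0.869,0.409,-0.194]},{"grip":50,"xyz":[-0.0564,-0.128,-0.069],"twist":[-0.869,0.409,-0.194]}])

```text
t: 19.4
position: [605.6, 36.3, 202.6]
ee_rot: [0.843, -0.04, -0.536, -0.025]
ft_force: [-0.9, 0.3, -4.4]
width: 0.755
```

Run:
```python
from h import *
o=status.get_obs();print(o["t"],o["position"],o["width"],o["ft_force"],o["q"],np.abs(o["joint_vel"]).max())
goal(FOC-8.1*FZ,FR)
for n in ("scene","top"):
    c=Cam(n); print(n,c.proj(FOC),c.proj(FOC+FX*36+FZ*5))
    u,v=c.proj(FOC).astype(int); cv2.imwrite(f"pics/{n}12.png",cv2.resize(c.img[v-70:v+70,u-80:u+80],None,fx=5,fy=5,interpolation=cv2.INTER_CUBIC)[:600])
    print(u-80,v-70)
```

```text
19.4 [605.58153735  36.33222431 202.58725277] 0.7546965212885577 [-0.93534491  0.32550133 -4.37760282] [ 0.49249001  0.03063106 -0.74532231  0.53296687 -0.48247453  0.54714776] 0.031780651598785584
xyz [0.001, 0.0001, 0.0003] twist [0.002, -0.001, -0.0] rows>=0.0
scene [280.54854835 173.82664213] [287.22293349 174.16654122]
200 103
top [218.32969526 167.01852736] [218.89796561 151.2462969 ]
138 97
```

View pics/scene12.png

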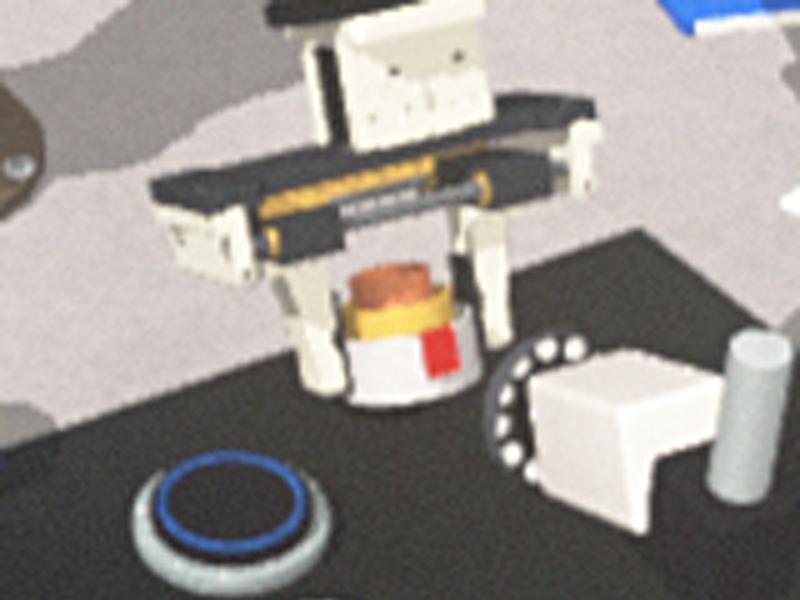

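View pics/top12.png

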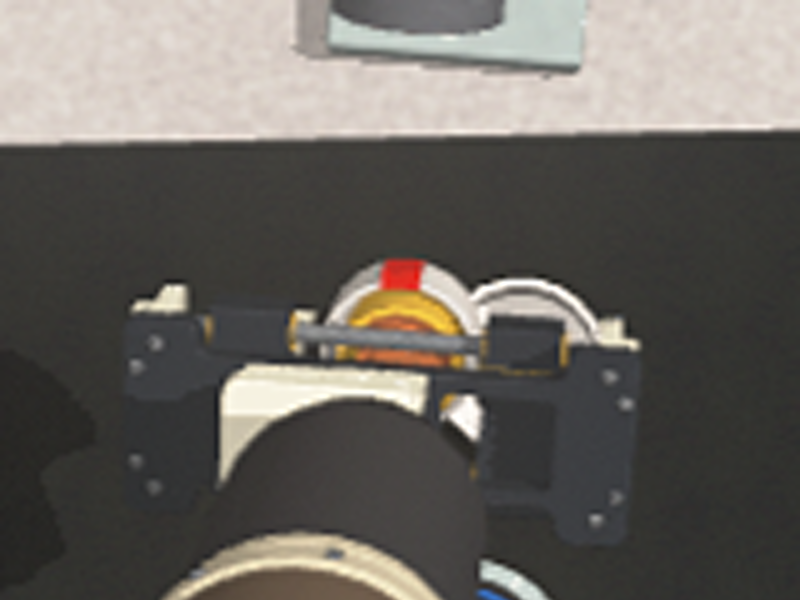

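Both views agree with the prediction: mark at scene (288,173) against (287,174), and at top (218,152) against (219,151), uncovered and facing the lens. I'll hold briefly to confirm it is still.

Call:
drive_tool(series=[{"grip":50,"xyz":[0.001,0,0],"twist":[0,0,0]},{"grip":50,"xyz":[0.001,0,0],"twist":[0,0,0]},{"grip":50,"xyz":[0.001,0,0],"twist":[0,0,0]},{"grip":50,"xyz":[0.001,0,0],"twist":[0,0,0]},{"grip":50,"xyz":[0.001,0,0],"twist":[0,0,0]},{"grip":50,"xyz":[0.001,0,0],"twist":[0,0,0]}])

```text
t: 20.25
position: [606.4, 36.4, 201.9]
ee_rot: [0.843, -0.04, -0.536, -0.026]
ft_force: [-0.8, -0.0, -4.6]
width: 0.751
```

Run:
```python
from h import *
from bench import order
o=status.get_obs();print(o["t"],o["position"],o["width"],o["ft_force"],np.abs(o["joint_vel"]).max())
goal(FOC-8.1*FZ,FR)
c=Cam("scene"); hsv=cv2.cvtColor(c.img,cv2.COLOR_BGR2HSV); m=(cv2.inRange(hsv,(0,150,90),(6,255,255))|cv2.inRange(hsv,(174,150,90),(180,255,255)))[155:190,270:305]
ys,xs=np.nonzero(m); print(xs.mean()+270,ys.mean()+155, c.proj(FOC+FX*36+FZ*5))
print(order.job_done())
```

```text
20.25 [606.37521991  36.4196583  201.9462934 ] 0.7512652868594447 [-0.82515211 -0.03620988 -4.56414842] 0.001922277344973927
xyz [0.0001, 0.0003, 0.0007] twist [-0.0, -0.002, 0.0] rows>=0.0
287.9591836734694 173.08163265306123 [287.22293349 174.16654122]
the job is handed in; nothing more can be done
None
```

The job is handed in at about 20 s. The three cups are nested, and the arm is holding the set by the aluminium cup at the camera's focus point. No verdict was reported.

- **Nesting and lift:** I placed the brass cup into the aluminium cup in the nest and let go, then did the same with the copper cup into the brass. The scene picture showed even steps between the rims after each one. I then gripped the aluminium cup square to its mark and lifted the set off the nest.
- **Final pose:** The gripper was within 1 mm and 0.002 rad of the pose I planned and nearly motionless (joint speeds below 0.002 rad/s). The opening was 66 mm, which matches the aluminium cup, and the load was about 4.6 N.
- **Red mark:** It is uncovered and faces the lens. It sits within about 1.5 pixels of where it should be in both the scene and top views.
- **Least certain:**
  - **Focus point:** I worked it out only from the top and scene pictures, at about (602, 37, 209) mm, so it may be a few millimetres off; the limit is 20 mm.
  - **Wrist camera:** It disagreed with the top camera by about 4 mm in one direction. I handled this by averaging the two views and centring each cup the same way in the wrist view.
  - **Mark direction:** My measurements ranged from -54° to -58°, well inside the 14° limit.
- **Other objects:** I kept the arm clear of the camera stand, oiler, gear and screwdriver but did not measure their positions again at the end.
- **Refused call:** One move call was refused because I left out the twist value. Nothing moved, and I repeated it correctly.

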